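Push the screw tray through the gap between the bins

ROBOT

A 7-joint arm with a two-finger parallel gripper is mounted at the origin on the work surface. World frame = base frame: x ahead of the robot, y to its left, z up, the work surface at z = 0. Lengths are in m, angles in rad, forces in N, time in s.
With the tool pointing down it reaches from about 0.4 to 0.875 m from the base axis. Payload 6.5 kg.
Tool frame: the origin (TCP) lies at the very end of the fingers, on their centre line; the grasp point (between the pads) lies 19 mm behind it; z points along the fingers, x is the direction in which the jaws open and shut, and the axes are right-handed (so a half turn about z gives the same grasp; the last joint's range is limited). The gripper opens to 85 mm and grips with 20 to 120 N. Pads are 22 mm wide; open, the fingers measure 114 mm over their backs; the gripper's body (76 mm by 85 mm) begins 54 mm behind the grasp point. The pads swing forward as they close: fully open they stand 13 mm farther back than shut.
Start: joints at [1.236, 0.536, -0.004, 1.538, 0.003, 1.067, -0.071], TCP at [0.173, -0.627, 0.231] pointing down, gripper open.
Joint ranges: [-2.7, 2.7], [-0.37, 2.16], [-1.27, 1.26], [0.24, 2.4], [-1.31, 4.45], [0.19, 1.91], [-2.76, 2.76]. Speed limits (rad/s): [2.39, 2.39, 3.14, 3.14, 3.14, 3.14, 3.14].

INTERFACE

Orientations are given as [roll, pitch, yaw] about the fixed x, y, z axes, in that order (R = Rz(yaw) Ry(pitch) Rx(roll)).
In Python, from cell import robot gives the robot as it stands.
- The arm moves only by the shell command python3 -m handwheel 'ROWS' [FORCE]. ROWS is JSON, a list of rows, each a list of 7 numbers: the turn, a rotation vector about the tool's x, y, z in degrees, then the shift along the tool's x, y, z in m, then the finger opening in m, from 0 to 0.0854. In form: [[wx, wy, wz, x, y, z, fingers], ...]. A call has 1 to 5 rows; each row is the pose to reach, as a shift and turn from the pose measured when the call began, along the tool's axes at that moment; what a row does not reach only later rows make up. A row lasts 1/12 s, in which the tool goes at most 41.7 mm and 7.16 degrees, less where a joint would pass 70% of its speed; a pose out of reach is approached as far as the arm can. A call with a gripper value outside its range is refused whole. The fingers move at their own pace and stop on an object; FORCE is the grip in N (left out, the last holds). Time passes only in rows, so rows that repeat a pose let the fingers close. It gives the time, the measured TCP pose, the force and the opening at its end, in the units of the state.
- robot.sense(): the state, without advancing time (a new reading comes with each control period).
- robot.grab_frame(name): name is "scene" or "top"; returns a dict with "color" (400x640x3 uint8, red, green, blue), "fx", "fy", "cx", "cy" (pixels), "extrinsics" (4x4, takes a point from camera to world coordinates). Camera axes: x right, y down, z forward; pixel columns grow to the right and rows downward; lengths in m; the calibration is good to about 2 mm. A picture is of the moment at which its call begins. There is no depth.
- robot.job_done(): hands the job in, once; it reports no verdict.
The state is a dict: "clock": time; "joint_pos": joint angles; "qd": joint speeds; "effort": joint torques, N m; "eef_pos": TCP position; "orientation": TCP orientation; "force": force on the tool from outside, world axes, zero at the start; "ft_torque": the same for the moment, N m; "finger_gap": finger opening in m.
Only numpy, scipy, OpenCV 4.12 (cv2) and the standard library are available. Lean on these libraries where they do the work, as an engineer would, in place of code of your own. Each camera call takes 0.05 s, during which the arm holds its last target.

TASK

Push the oblong grey screw tray along the cabinet top, through the narrow gap between the two fixed steel bins, until it stands squarely right up against the aluminium stop bar behind them. Only push it from outside with the fingers: do not put the fingers into it or astride it, pinch it, lift it or tip it, and leave the other things where they are.

Things in the scene. Friction and masses are not known exactly. Their poses are not given: they have to be found in the camera images.
- tray: the oblong grey plastic screw tray to push: loose, open-topped, one cross wall inside, 80 mm long (x) by 64 wide (y), 30 high, walls 3, 0.2 to 0.35 kg. Origin at the centre of its underside, z up. Either end may lead. Starts in the open before the gap (gate x -180 to -140 mm), up to 40 mm off the centre line, turned up to 0.4 rad
- gate: two fixed steel bins, side by side with a straight gap between. Origin: on the cabinet top, mid-gap; x axis along the gap in the push direction (roughly world +y), y across it, z up. Bins reach from x = -50 to +50 mm and out to |y| = 116 mm, 40 mm high; the gap is 70 mm wide (y = -35 to +35), its wall ends rounded 6 mm. The surface is flat and bare all along the way
- stop (a point): middle of the lower edge of the stop bar's near face, on the centre line, 150 mm ahead of the gate's origin; axes as the gate's. The fixed aluminium bar is 120 mm wide, 16 mm thick, 25 mm high. With the tray against it the tray's origin is 40 mm short of this point (gate x = 110 mm)
- bearing: bystander: steel bearing ring lying flat, 62 mm across, 16 mm high; origin centre of its underside
- square_tray: bystander: smaller square grey plastic tray, 50 x 50 mm, 25 mm high, empty; origin centre of its underside
- carton: bystander: small cardboard carton, 60 x 45 mm, 38 mm high; origin centre of its underside
- tape: bystander: cardboard-brown tape roll lying flat, 66 mm across, 24 mm high; origin centre of its underside
- can_a: bystander: upright spray can, 52 mm across, 150 mm tall; origin centre of its underside
- can_b: bystander: a second upright spray can like can_a
- screwdriver: bystander: screwdriver lying on the cabinet top, about 200 mm long and 26 mm thick, along its own x; origin below its middle
Mind the look-alikes: they are no part of the job. What is shaped like the tray but blue or pink is not meant.

How it is judged:
On the way, in this order (a step that is already met when the one before it is completed fails the run):
1. the tray is inside the gap between the bins (x of tray in the frame of gate between -0.035 and 0.035 m and y of tray in the frame of gate between -0.008 and 0.008 m), for 0.05 s.
2. the tray stands up against the stop bar (x of tray in the frame of gate between 0.104 and 0.114 m and y of tray in the frame of gate between -0.02 and 0.02 m and angle between the x axis of tray and the x axis of gate, either way round below 0.12 rad and height (world z) of tray below 0.004 m), for 0.1 s.
At the end, for the whole second after the job is handed in: the tray rests flat on the cabinet top beyond the gap, its front within 6 mm of the stop bar, square to it within 0.12 rad and within 20 mm of the centre line, at rest (all of step 2 and linear speed of tray below 0.01 m/s); the robot touches nothing.
It fails at once if the tray is lifted more than 10 mm or tipped more than 0.2 rad (height (world z) of tray above 0.01 m or angle between tray's own z axis and vertical above 0.2 rad).
It fails at once if the fingers reach into the tray or straddle it, as for a grasp (x of the grasp point in the frame of tray between -0.043 and 0.043 m and y of the grasp point in the frame of tray between -0.035 and 0.035 m and z of the grasp point in the frame of tray below 0.044 m).
It fails at once if a bystander is moved more than 20 mm (distance of any of bearing, square_tray, carton, tape, can_a, can_b, screwdriver from where it was at the start of the episode above 0.02 m).
It also fails if it takes over 54 s, if anything falls off the work surface, if the arm or the gripper's body presses on something with over 40 N, if the wrist force passes 120 N, or if a joint passes its speed limit or range.

## Working session

There is one attempt and no reset: what is moved stays moved. The work goes in short steps, Python scripts to look and compute and a shell command to move; the robot and the scene stay as the last step left them, time stands still between calls to the robot, and variables do not carry over. Pictures are saved under pics/ and viewed, and the job is handed in when it is done.

```bash
mkdir -p pics; ls
python3 - <<'E'
from cell import robot
import cv2,numpy as np
print(robot.sense())
for n in ("scene","top"):
    f=robot.grab_frame(n); cv2.imwrite(f"pics/{n}0.png",f["color"][:,:,::-1])
    print(n,f["fx"],f["fy"],f["cx"],f["cy"],np.round(f["extrinsics"],4).tolist())
E
```

```text
pics
{'clock': 0.0, 'joint_pos': array([ 1.2357814 ,  0.53718066, -0.00443604,  1.5388662 ,  0.00262795,
        1.06728167, -0.07119026]), 'qd': array([ 0.00066516,  0.00118904, -0.00221897,  0.00085015,  0.00084154,
        0.00076786,  0.00200398]), 'effort': array([ 7.88839843e-04, -5.83417654e+01,  1.04910113e+00, -2.59100604e+01,
        1.23971107e-02,  9.56382835e-03,  4.79333096e-06]), 'eef_pos': array([ 0.17244028, -0.62606132,  0.23040642]), 'orientation': array([ 3.14144004e+00,  1.72364325e-03, -1.30188858e+00]), 'force': array([0.76739276, 0.14374681, 0.45160229]), 'ft_torque': array([0.02271448, 0.06834441, 0.00550308]), 'finger_gap': 0.08529409278251411}
scene 423.8004283746803 423.8004283746803 322.85726678608415 198.63653872966452 [[-0.6101, 0.5173, -0.6002, 1.4351], [0.7923, 0.4014, -0.4594, 0.7049], [0.0033, -0.7558, -0.6548, 1.0137], [0.0, 0.0, 0.0, 1.0]]
top 459.56766339542963 459.56766339542963 317.66408152679054 202.14424758119407 [[-0.029, -0.9875, 0.1547, 0.3281], [-0.9996, 0.0288, -0.0034, 0.0067], [-0.0011, -0.1547, -0.988, 1.2655], [0.0, 0.0, 0.0, 1.0]]
```

View pics/scene0.png

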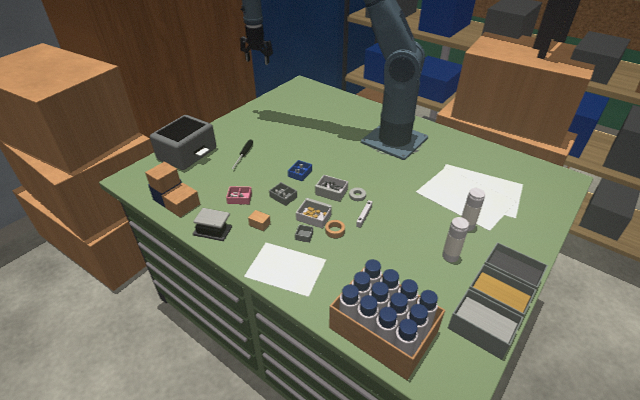

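View pics/top0.png

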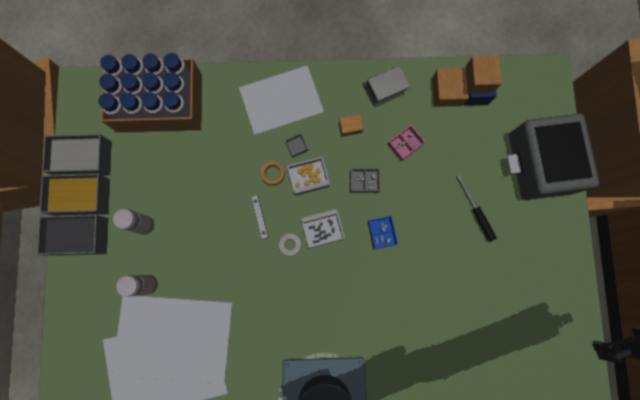

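The top view shows the grey tray at about (365,181), the bins at (308,176) and (323,229), and the stop bar at (260,217). The blue tray at (382,232) and the pink one at (406,142) are decoys. Next I'll measure these.

```bash
cat > h.py <<'E'
from cell import robot
import cv2,numpy as np
def grab(n): return robot.grab_frame(n)
def ray(f,u,v,z):
    E=np.array(f["extrinsics"]); d=E[:3,:3]@np.array([(u-f["cx"])/f["fx"],(v-f["cy"])/f["fy"],1]); o=E[:3,3]
    return (o+d*(z-o[2])/d[2])
def proj(f,p):
    E=np.array(f["extrinsics"]); q=E[:3,:3].T@(np.array(p)-E[:3,3]); return np.array([f["fx"]*q[0]/q[2]+f["cx"],f["fy"]*q[1]/q[2]+f["cy"]])
def crop(f,x0,y0,w,h,s,name):
    c=f["color"][y0:y0+h,x0:x0+w,::-1]; cv2.imwrite(name,cv2.resize(c,None,fx=s,fy=s,interpolation=cv2.INTER_CUBIC))
E
python3 - <<'E'
from h import *
f=grab("top"); crop(f,240,120,190,140,4,"pics/t1.png")
g=grab("scene"); crop(g,220,150,160,100,5,"pics/s1.png")
E
```

```text
(no output)
```

View pics/t1.png

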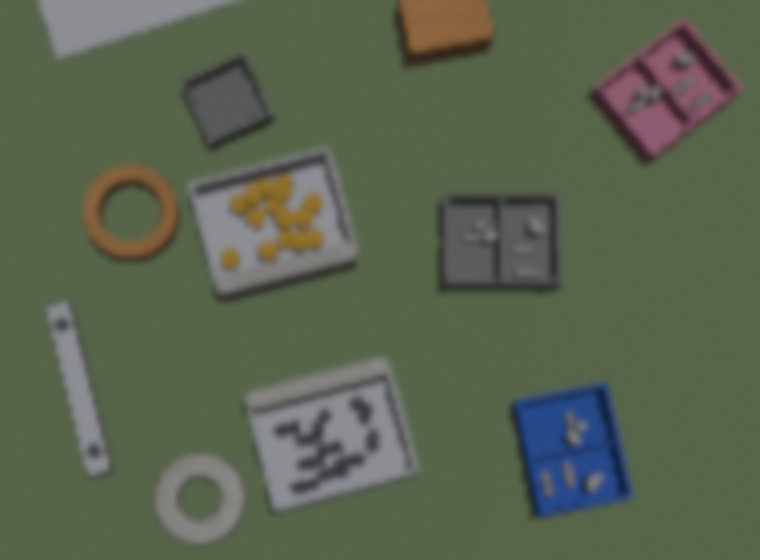

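View pics/s1.png

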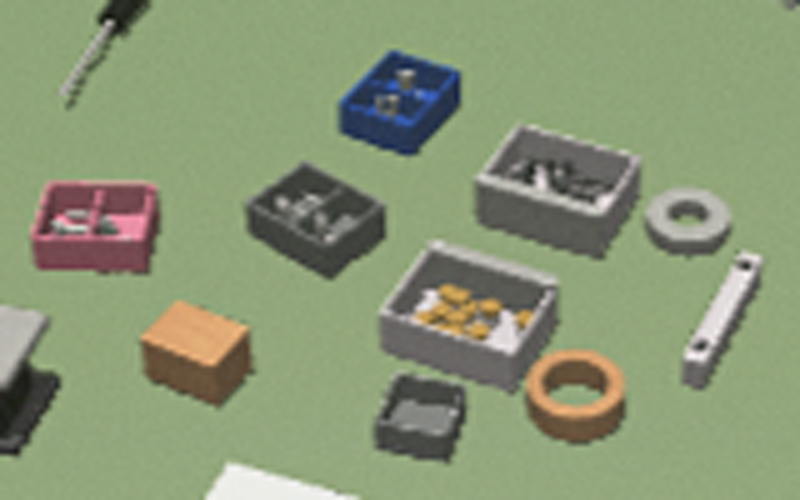

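```bash
cat >> h.py <<'E'
def mask(f,T=14):
    c=f["color"].astype(np.float32)
    hsv=cv2.cvtColor(f["color"],cv2.COLOR_RGB2HSV)
    # green surface: G exceeds B and hue in green band
    green=((hsv[...,0]>35)&(hsv[...,0]<65)&(hsv[...,1]>50))
    return (~green).astype(np.uint8)*255
E
python3 - <<'E'
from h import *
for n,r in (("top",(240,120,430,260)),("scene",(220,150,380,250))):
    f=grab(n); m=mask(f); x0,y0,x1,y1=r
    mm=np.zeros_like(m); mm[y0:y1,x0:x1]=m[y0:y1,x0:x1]
    cs,_=cv2.findContours(mm,cv2.RETR_EXTERNAL,cv2.CHAIN_APPROX_NONE)
    print(n)
    for c in cs:
        if cv2.contourArea(c)<40: continue
        r_=cv2.minAreaRect(c); (u,v)=r_[0]
        print(np.round(r_[0],1),np.round(r_[1],1),round(r_[2],1),np.round([ray(f,*p,.0)[:2] for p in cv2.boxPoints(r_)],3).tolist(), np.round(ray(f,u,v,0)[:2],3))
    cv2.imwrite(f"pics/m_{n}.png",cv2.resize(mm[y0:y1,x0:x1],None,fx=4,fy=4))
f=grab("top"); print("nadir",proj(f,[.328,.007,0]))
E
```

```text
top
[289.5 244.5] [23. 23.] 90.0 [[0.443, 0.114], [0.442, 0.051], [0.378, 0.052], [0.38, 0.115]] [0.411 0.083]
[382.9 231.8] [32.2 26.9] 78.7 [[0.476, -0.132], [0.489, -0.206], [0.401, -0.218], [0.388, -0.145]] [ 0.438 -0.175]
[322.3 228. ] [32.4 39.4] 75.1 [[0.485, 0.055], [0.51, -0.052], [0.423, -0.072], [0.398, 0.034]] [ 0.454 -0.009]
[259.2 216.8] [45.4  7.8] 76.0 [[0.55, 0.191], [0.555, 0.17], [0.431, 0.141], [0.426, 0.161]] [0.49  0.166]
[365.  179.5] [25. 30.] 90.0 [[0.624, -0.092], [0.621, -0.176], [0.55, -0.173], [0.552, -0.089]] [ 0.587 -0.132]
[272.  172.5] [25. 24.] 90.0 [[0.652, 0.162], [0.65, 0.094], [0.578, 0.095], [0.58, 0.162]] [0.614 0.128]
[308.1 175.2] [31.8 38.6] 75.3 [[0.636, 0.09], [0.661, -0.016], [0.572, -0.036], [0.547, 0.069]] [0.604 0.027]
[296.2 144.4] [19.7 18.8] 63.4 [[0.709, 0.095], [0.732, 0.046], [0.68, 0.022], [0.657, 0.071]] [0.694 0.058]
[406. 142.] [25.3 32.2] 51.3 [[0.693, -0.196], [0.751, -0.271], [0.691, -0.312], [0.634, -0.237]] [ 0.692 -0.254]
[351.  127.5] [15. 24.] 90.0 [[0.763, -0.066], [0.761, -0.135], [0.716, -0.133], [0.718, -0.064]] [
[... 581 characters left out ...]
219.5] [43. 50.] 90.0 [[0.568, -0.092], [0.456, 0.053], [0.631, 0.178], [0.732, 0.048]] [0.601 0.05 ]
[357.5 193.5] [13. 17.] 90.0 [[0.392, 0.031], [0.353, 0.081], [0.416, 0.122], [0.453, 0.073]] [0.404 0.077]
[238.5 195. ] [18. 25.] 90.0 [[0.672, -0.34], [0.615, -0.266], [0.688, -0.193], [0.743, -0.264]] [ 0.68  -0.265]
[282.7 193.1] [27.1 19. ] 28.3 [[0.618, -0.183], [0.524, -0.225], [0.527, -0.102], [0.617, -0.068]] [ 0.572 -0.143]
[330.9 187.5] [31.9 22.1] 15.9 [[0.507, -0.054], [0.392, -0.116], [0.363, 0.011], [0.478, 0.064]] [ 0.436 -0.022]
[299.5 170. ] [18.6 24.4] 41.6 [[0.476, -0.22], [0.342, -0.249], [0.373, -0.15], [0.502, -0.127]] [ 0.425 -0.185]
nadir [318.04415652 274.16646057]
```

View pics/m_top.png

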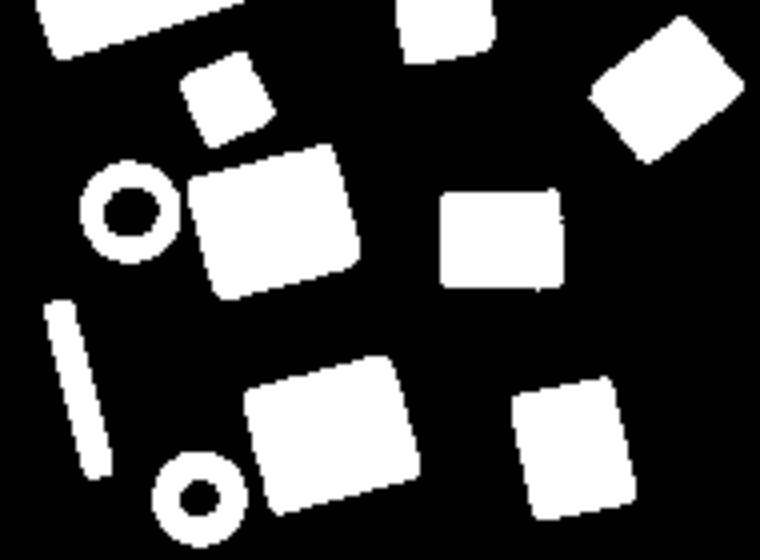

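```bash
cat >> h.py <<'E'
from scipy.spatial.transform import Rotation as Ro
GO=np.array([.5268,.0094]); GY=np.radians(103.4)
e=np.array([np.cos(GY),np.sin(GY)]); n=np.array([-e[1],e[0]])
def g2w(x,y): return GO+x*e+y*n
def w2g(p): d=np.array(p)[:2]-GO; return np.array([d@e,d@n])
def plan(x,y,z,yawg):
    """tool shift & turn to reach gate x,y (m), height z, tool-x direction yawg deg in gate frame"""
    s=robot.sense(); R=Ro.from_euler("xyz",s["orientation"]); p=s["eef_pos"]
    T=np.r_[g2w(x,y),z]; RT=Ro.from_euler("xyz",[np.pi,0,GY+np.radians(yawg)])
    print("clock",round(s["clock"],2),"tcp gate",np.round(w2g(p)*1000,1),"z",round(p[2],4),"yawg",round(np.degrees(s["orientation"][2]-GY)%360,1),"F",np.round(s["force"],1),"gap",round(s["finger_gap"],4))
    print("turn",np.round(np.degrees((R.inv()*RT).as_rotvec()),2),"shift",np.round(R.inv().apply(T-p),4))
E
python3 -c "
from h import *
plan(-.145,-.085,.12,180)"
```

```text
clock 0.35 tcp gate [-536.5  491.9] z 0.2311 yawg 182.0 F [-0.1  0.3  0.6] gap 0.0855
turn [0.   0.02 2.01] shift [-0.3711 -0.5903  0.1112]
```

```bash
python3 -m handwheel '[[0,0,2,-0.371,-0.59,0.06,0.04],[0,0,2,-0.371,-0.59,0.06,0.04],[0,0,2,-0.371,-0.59,0.06,0.04],[0,0,2,-0.371,-0.59,0.06,0.04],[0,0,2,-0.371,-0.59,0.06,0.04]]'; python3 -c "
from h import *
plan(-.145,-.085,.12,180)"
```

```text
clock: 0.77
eef_pos: [0.3137, -0.4719, 0.2134]
orientation: [-3.141, -0.0, -1.337]
force: [0.5, 0.4, -0.2]
finger_gap: 0.0403
clock 0.77 tcp gate [-418.8  318.9] z 0.2134 yawg 180.0 F [ 0.5  0.4 -0.2] gap 0.0403
turn [-0.01 -0.   -0.01] shift [-0.2739 -0.4038  0.0935]
```

```bash
python3 -m handwheel '[[0,0,0,-0.274,-0.404,0.07,0.04],[0,0,0,-0.274,-0.404,0.07,0.04],[0,0,0,-0.274,-0.404,0.07,0.04],[0,0,0,-0.274,-0.404,0.07,0.04],[0,0,0,-0.274,-0.404,0.07,0.04]]'; python3 -c "
from h import *
plan(-.145,-.085,.12,180)"
```

```text
clock: 1.18
eef_pos: [0.4529, -0.3197, 0.184]
orientation: [-3.141, -0.0, -1.337]
force: [0.6, -0.0, 0.3]
finger_gap: 0.0398
clock 1.18 tcp gate [-303.   148.1] z 0.184 yawg 180.0 F [ 0.6 -0.   0.3] gap 0.0398
turn [-0.03 -0.03 -0.03] shift [-0.1581 -0.233   0.064 ]
```

```bash
python3 -m handwheel '[[0,0,0,-0.158,-0.233,0.05,0.04],[0,0,0,-0.158,-0.233,0.05,0.04],[0,0,0,-0.158,-0.233,0.05,0.04],[0,0,0,-0.158,-0.233,0.05,0.04],[0,0,0,-0.158,-0.233,0.05,0.04]]'; python3 -m handwheel '[[0,0,0,-0.045,-0.066,0.02,0.04],[0,0,0,-0.045,-0.066,0.02,0.04],[0,0,0,-0.045,-0.066,0.02,0.04],[0,0,0,-0.045,-0.066,0.02,0.04]]'; python3 -c "
from h import *
plan(-.145,-.085,.045,180)
f=grab('top'); crop(f,240,90,190,140,4,'pics/t2.png')
g=grab('scene'); crop(g,220,130,160,110,5,'pics/s2.png')"
```

```text
clock: 1.6
eef_pos: [0.5915, -0.1682, 0.1476]
orientation: [-3.141, -0.001, -1.338]
force: [0.4, -0.8, 0.1]
finger_gap: 0.0401
clock: 1.93
eef_pos: [0.6462, -0.1052, 0.1266]
orientation: [-3.141, 0.001, -1.332]
force: [-0.7, -0.6, -0.9]
finger_gap: 0.0404
clock 1.93 tcp gate [-139.1  -89.6] z 0.1266 yawg 180.3 F [-0.7 -0.6 -0.9] gap 0.0404
turn [-0.03  0.08  0.28] shift [0.006  0.0047 0.0815]
```

View pics/t2.png

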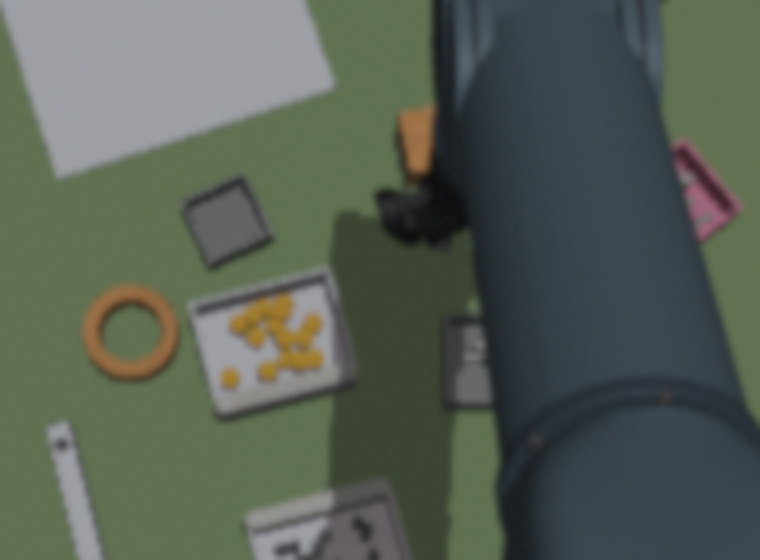

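View pics/s2.png

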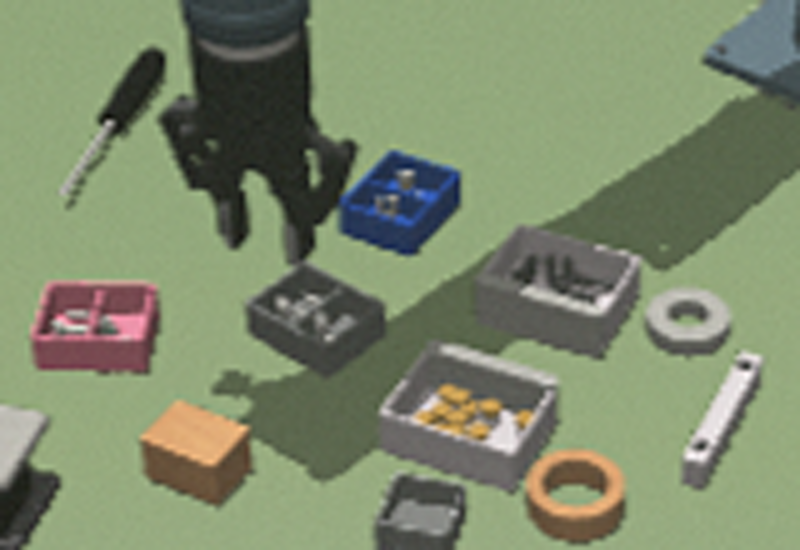

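```bash
python3 -m handwheel '[[0,0,0.3,0.006,0.0045,0.04,0.04],[0,0,0.3,0.006,0.0045,0.08,0.04],[0,0,0.3,0.006,0.0045,0.1,0.04],[0,0,0.3,0.006,0.0045,0.113,0.04],[0,0,0.3,0.006,0.0045,0.118,0.04]]';  python3 -c "
from h import *
plan(-.145,-.055,.008,180)
g=grab('scene'); crop(g,220,130,160,110,5,'pics/s3.png')"
```

```text
clock: 2.45
eef_pos: [0.6401, -0.1189, 0.0078]
orientation: [3.138, -0.001, -1.345]
force: [0.1, -0.0, -0.6]
finger_gap: 0.0396
clock 2.45 tcp gate [-151.1  -80.4] z 0.0078 yawg 179.5 F [ 0.1 -0.  -0.6] gap 0.0396
turn [ 0.18 -0.07 -0.48] shift [-0.0058  0.0255 -0.0001]
```

View pics/s3.png

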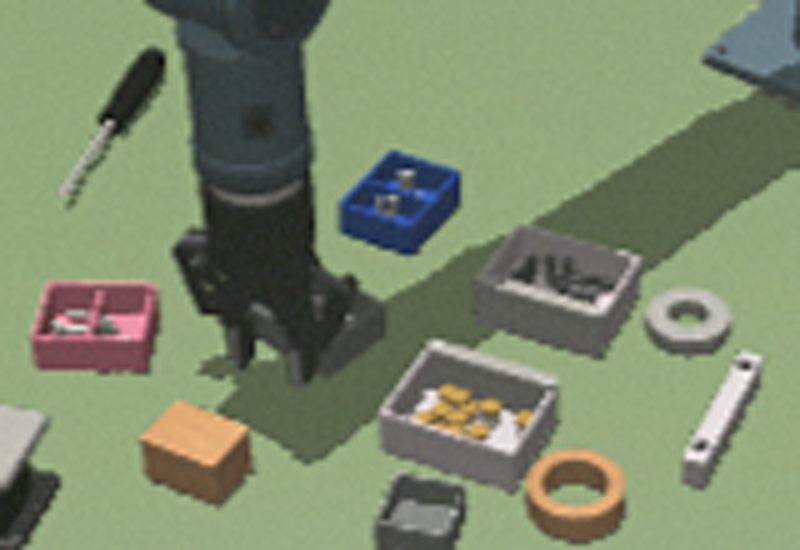

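```bash
python3 -m handwheel '[[0,0,-0.5,-0.004,0.006,0,0.04],[0,0,-0.5,-0.004,0.012,0,0.04],[0,0,-0.5,-0.004,0.017,0,0.04],[0,0,-0.5,-0.004,0.021,0,0.04],[0,0,-0.5,-0.004,0.025,0,0.04]]';  python3 -c "
from h import *
plan(-.15,-.045,.008,180)
g=grab('scene'); crop(g,220,130,160,110,5,'pics/s4.png')"
```

```text
clock: 2.92
eef_pos: [0.6164, -0.12, 0.0098]
orientation: [-3.141, -0.002, -1.336]
force: [2.5, 1.2, 1.8]
finger_gap: 0.04
clock 2.92 tcp gate [-146.7  -57.2] z 0.0098 yawg 180.0 F [2.5 1.2 1.8] gap 0.04
turn [-0.06 -0.11  0.05] shift [0.0033 0.0122 0.0018]
```

View pics/s4.png

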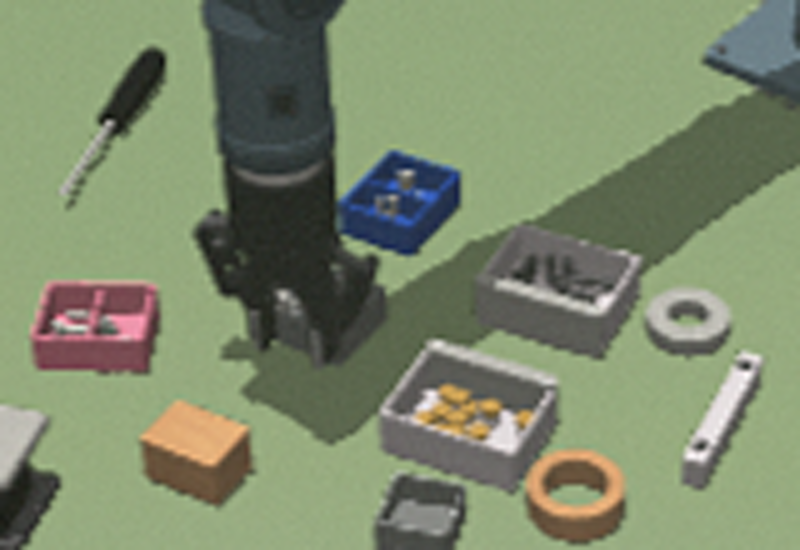

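```bash
python3 -m handwheel '[[0,0,0,0,0.004,0.001,0.04],[0,0,0,0,0.007,0.001,0.04],[0,0,0,0,0.01,0.001,0.04],[0,0,0,0,0.012,0.001,0.04],[0,0,0,0,0.013,0.001,0.04]]';  python3 -c "
from h import *
plan(-.15,-.090,.008,180)"
```

```text
clock: 3.38
eef_pos: [0.6029, -0.1238, 0.0086]
orientation: [-3.142, -0.002, -1.336]
force: [3.8, 1.8, 1.7]
finger_gap: 0.0399
clock 3.38 tcp gate [-147.3  -43.2] z 0.0086 yawg 180.0 F [3.8 1.8 1.7] gap 0.0399
turn [-0.   -0.14  0.03] shift [ 0.0028 -0.0468  0.0006]
```

```bash
python3 -m handwheel '[[0,0,0,0,-0.02,0,0.04],[0,0,0,0.02,-0.03,-0.03,0.04],[0,0,-7,0.05,-0.03,-0.07,0.02],[0,0,-14,0.08,-0.03,-0.1,0.02],[0,0,-21,0.1,-0.03,-0.1,0.02]]';  python3 -c "
from h import *
plan(-.24,0,.11,270)"
```

```text
clock: 3.8
eef_pos: [0.6575, -0.2166, 0.1141]
orientation: [-3.14, -0.008, -0.964]
force: [1.4, -0.0, 0.7]
finger_gap: 0.0197
clock 3.8 tcp gate [-250.2  -74.7] z 0.1141 yawg 201.4 F [ 1.4 -0.   0.7] gap 0.0197
turn [  0.18  -0.45 -68.64] shift [-0.0367  0.0659  0.0037]
```

```bash
python3 -m handwheel '[[0,0,-7,-0.036,0.066,0,0.02],[0,0,-14,-0.036,0.066,0,0.02],[0,0,-21,-0.036,0.066,0,0.02],[0,0,-28,-0.036,0.066,0,0.02],[0,0,-35,-0.036,0.066,0,0.02]]';  python3 -c "
from h import *
plan(-.24,0,.11,270)"
```

```text
clock: 4.22
eef_pos: [0.5806, -0.2255, 0.113]
orientation: [3.137, -0.004, -0.348]
force: [-0.1, -0.4, 0.1]
finger_gap: 0.0203
clock 4.22 tcp gate [-241.     2.2] z 0.113 yawg 236.6 F [-0.1 -0.4  0.1] gap 0.0203
turn [  0.33  -0.16 -33.36] shift [ 0.0013 -0.002   0.003 ]
```

```bash
python3 -m handwheel '[[0,0,-7,0.001,-0.002,0,0.02],[0,0,-14,0.001,-0.002,0,0.02],[0,0,-21,0.001,-0.002,0,0.02],[0,0,-28,0.001,-0.002,0,0.02],[0,0,-33.4,0.001,-0.002,0,0.02]]';  python3 -c "
from h import *
plan(-.24,0,.11,270)
f=grab('top'); crop(f,240,120,190,140,4,'pics/t5.png')
g=grab('scene'); crop(g,220,130,160,110,5,'pics/s5.png')"
```

```text
clock: 4.63
eef_pos: [0.5805, -0.2245, 0.112]
orientation: [3.136, 0.002, 0.24]
force: [0.2, 0.5, -0.4]
finger_gap: 0.02
clock 4.63 tcp gate [-240.    2.] z 0.112 yawg 270.4 F [ 0.2  0.5 -0.4] gap 0.02
turn [0.32 0.12 0.36] shift [0.002 0.    0.002]
```

View pics/t5.png

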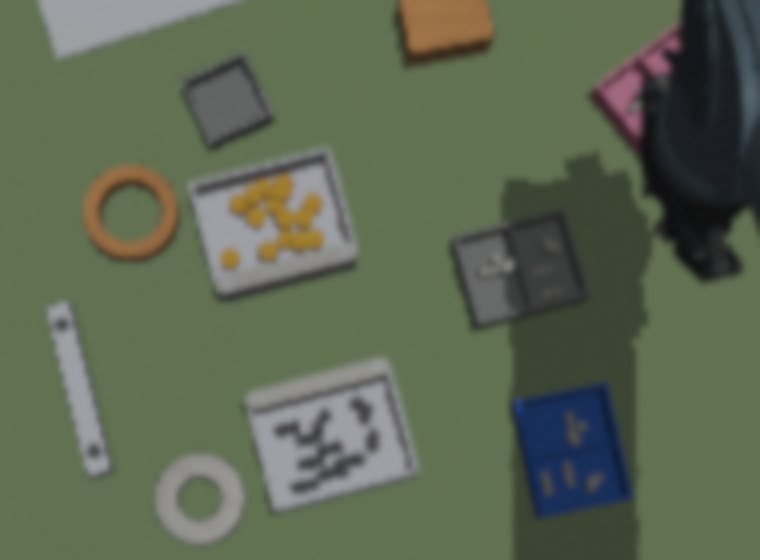

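View pics/s5.png

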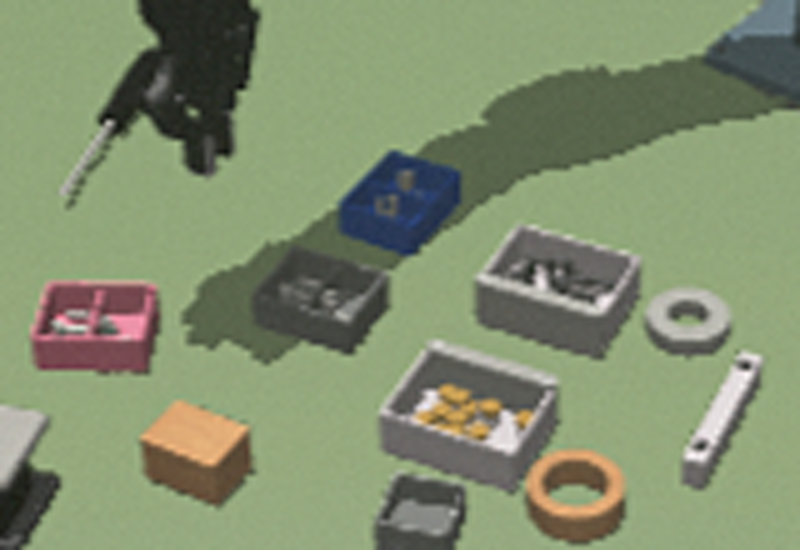

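```bash
cat >> h.py <<'E'
def tray(f,roi,show=True):
    """contour mask; upper-right silhouette edges at z=.03, others z=0: intersect via support in gate axes"""
    m=mask(f); x0,y0,x1,y1=roi; mm=np.zeros_like(m); mm[y0:y1,x0:x1]=m[y0:y1,x0:x1]
    cs,_=cv2.findContours(mm,cv2.RETR_EXTERNAL,cv2.CHAIN_APPROX_NONE); c=max(cs,key=cv2.contourArea)
    b=cv2.boxPoints(cv2.minAreaRect(c)); 
    P0=np.array([w2g(ray(f,*p,0)) for p in b])*1000; P3=np.array([w2g(ray(f,*p,.03)) for p in b])*1000
    print("z0",np.round(P0,1).tolist(),"\nz3",np.round(P3,1).tolist())
    r=P0; i=np.argsort(r[:,0]); d=r[i[2:]].mean(0)-r[i[:2]].mean(0); print("yaw rel deg",round(np.degrees(np.arctan2(d[1],d[0])),1),"ctr0",r.mean(0).round(1),"ctr3",P3.mean(0).round(1))
E
python3 - <<'E'
from h import *
f=grab("top"); tray(f,(340,165,395,205))
# gate check: gap edges
for u,v,z in ((452,240,.03),(563,210,.03),(586,300,.03),(475,328,0)): print(np.round(w2g(ray(f,240+u/4,120+v/4,z))*1000,1))
print("bins")
for u,v,z in ((218,297,0),(357,262,0),(246,393,.04),(388,358,.04),(60,302,.025),(46,306,.025),(90,477,0),(108,470,0)): print(np.round(w2g(ray(f,240+u/4,120+v/4,z))*1000,1))
E
```

```text
z0 [[-116.3, -38.1], [-203.9, -38.7], [-202.3, 32.5], [-115.4, 33.0]] 
z3 [[-112.5, -32.6], [-198.1, -33.2], [-196.5, 36.3], [-111.7, 36.8]]
yaw rel deg 0.4 ctr0 [-159.5   -2.8] ctr3 [-154.7    1.8]
[-115.1  -27.4]
[-194.5  -27.8]
[-192.    36.5]
[-117.5   31.5]
bins
[ 49.9 -36.2]
[-50.4 -35. ]
[48.1 39.2]
[-50.3  41.1]
[155.1 -56.5]
[165.  -56.3]
[166.7  62.5]
[153.6  61.1]
```

```bash
python3 -m handwheel '[[0.3,0,0.4,0.002,0,0.035,0.02],[0.3,0,0.4,0.002,0,0.07,0.02],[0.3,0,0.4,0.002,0,0.095,0.02],[0.3,0,0.4,0.002,0,0.103,0.02],[0.3,0,0.4,0.002,0,0.104,0.02]]';  python3 -c "
from h import *
plan(-.2,0,.008,270)
g=grab('scene'); crop(g,220,130,160,110,5,'pics/s6.png')"
```

```text
clock: 5.2
eef_pos: [0.5808, -0.224, 0.006]
orientation: [-3.14, 0.005, 0.223]
force: [0.1, -0.0, -0.2]
finger_gap: 0.02
clock 5.2 tcp gate [-239.6    1.5] z 0.006 yawg 269.4 F [ 0.1 -0.  -0.2] gap 0.02
turn [-0.11  0.31 -0.64] shift [ 0.0011 -0.0396 -0.0019]
```

View pics/s6.png

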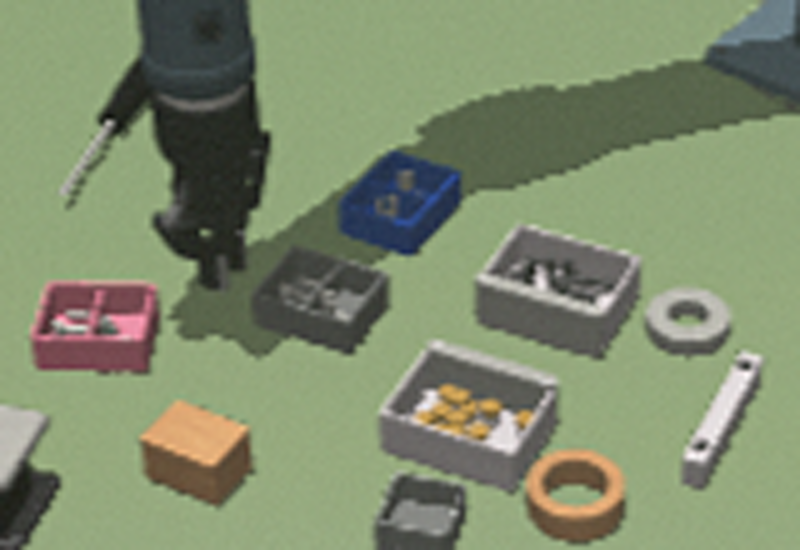

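```bash
python3 -m handwheel '[[0,0.3,-0.6,0.001,-0.015,-0.003,0.02],[0,0.3,-0.6,0.001,-0.028,-0.003,0.02],[0,0.3,-0.6,0.001,-0.034,-0.003,0.02],[0,0.3,-0.6,0.001,-0.04,-0.003,0.02],[0,0.3,-0.6,0.001,-0.046,-0.003,0.02]]';  python3 -c "
from h import *
plan(-.16,0,.01,270)"
```

```text
clock: 5.67
eef_pos: [0.5742, -0.1796, 0.0122]
orientation: [3.14, -0.005, 0.234]
force: [1.5, -3.8, 2.6]
finger_gap: 0.02
clock 5.67 tcp gate [-194.8   -2.3] z 0.0122 yawg 270.0 F [ 1.5 -3.8  2.6] gap 0.02
turn [ 0.11 -0.26 -0.02] shift [-0.0023 -0.0348  0.0021]
```

```bash
python3 -m handwheel '[[0,0,0,-0.002,-0.006,0.001,0.02],[0,0,0,-0.002,-0.012,0.001,0.02],[0,0,0,-0.002,-0.018,0.001,0.02],[0,0,0,-0.002,-0.024,0.001,0.02],[0,0,0,-0.002,-0.029,0.001,0.02]]';  python3 -c "
from h import *
plan(-.12,0,.01,270)
f=grab('top'); crop(f,240,120,190,140,4,'pics/t7.png'); tray(f,(330,165,372,205))"
```

```text
clock: 6.08
eef_pos: [0.5652, -0.1511, 0.011]
orientation: [3.14, -0.004, 0.234]
force: [1.1, -3.6, 2.6]
finger_gap: 0.0199
clock 6.08 tcp gate [-1.651e+02 -1.000e-01] z 0.011 yawg 270.0 F [ 1.1 -3.6  2.6] gap 0.0199
turn [ 0.1  -0.24 -0.01] shift [-0.0001 -0.0451  0.0009]
z0 [[-92.5, -84.7], [-179.8, -61.2], [-148.9, 45.8], [-62.8, 22.7]] 
z3 [[-89.3, -78.1], [-174.5, -55.1], [-144.3, 49.3], [-60.3, 26.7]]
yaw rel deg -15.1 ctr0 [-121.   -19.3] ctr3 [-117.1  -14.3]
```

View pics/t7.png

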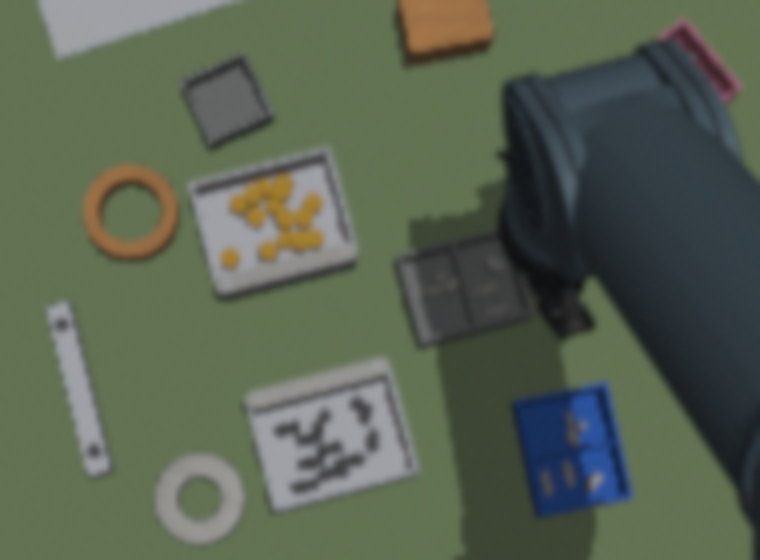

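```bash
python3 -c "
from h import *
f=grab('top')
q=lambda u,v,z: np.round(w2g(ray(f,240+u/4-.375,120+v/4-.375,z))*1000,1)
for a in ((395,258,.03),(418,347,0),(526,318,.0),(498,234,.03),(190,186,.04),(217,298,0),(357,262,0),(246,393,.04),(388,358,.04)): print(a,q(*a))
"
```

```text
(395, 258, 0.03) [-73.3 -26.8]
(418, 347, 0) [-74.8  32.8]
(526, 318, 0.0) [-153.    32.7]
(498, 234, 0.03) [-146.   -24.6]
(190, 186, 0.04) [  49.5 -109.7]
(217, 298, 0) [ 51.5 -37. ]
(357, 262, 0) [-49.7 -36.3]
(246, 393, 0.04) [48.8 38. ]
(388, 358, 0.04) [-49.6  39.9]
```

```bash
python3 -m handwheel '[[0,0,0,0,-0.008,0.001,0.02],[0,0,0,0,-0.016,0.001,0.02],[0,0,0,0,-0.023,0.001,0.02],[0,0,0,0,-0.03,0.001,0.02],[0,0,0,0,-0.036,0.001,0.02]]';  python3 -c "
from h import *
plan(-.09,0,.01,270)
f=grab('top'); crop(f,240,120,190,140,4,'pics/t8.png')
g=grab('scene'); crop(g,220,130,160,110,5,'pics/s8.png')"
```

```text
clock: 6.6
eef_pos: [0.5558, -0.1135, 0.0095]
orientation: [-3.141, -0.003, 0.236]
force: [0.2, -0.5, -1.2]
finger_gap: 0.0204
clock 6.6 tcp gate [-126.3    0.3] z 0.0095 yawg 270.1 F [ 0.2 -0.5 -1.2] gap 0.0204
turn [-0.04 -0.17  0.12] shift [ 0.0003 -0.0363 -0.0005]
```

View pics/t8.png

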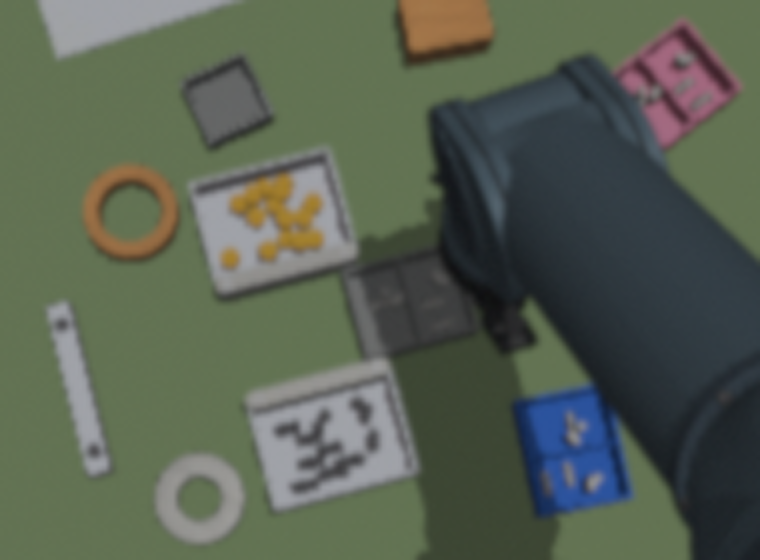

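View pics/s8.png

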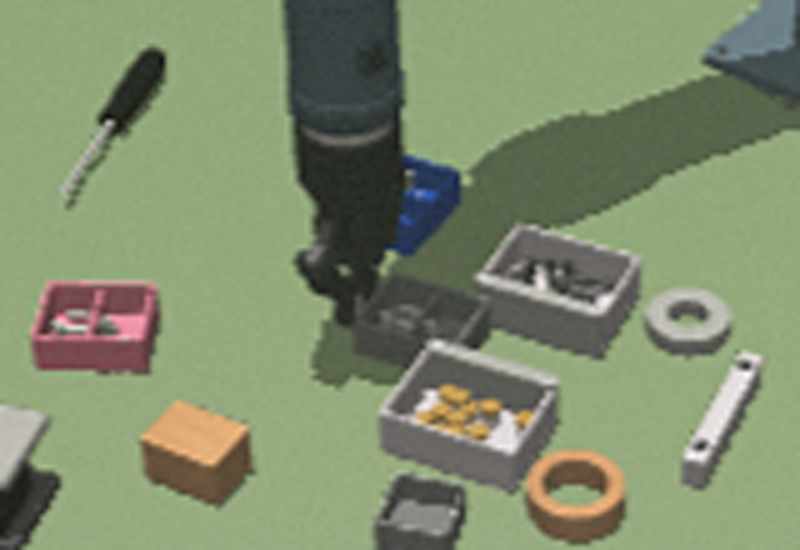

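Tray's leading edge is at about (355,310) in the top crop, in the mouth of the gap, and it looks square. I'll keep pushing.

```bash
python3 -m handwheel '[[0,0,0,0,-0.008,0,0.02],[0,0,0,0,-0.015,0,0.02],[0,0,0,0,-0.022,0,0.02],[0,0,0,0,-0.029,0,0.02],[0,0,0,0,-0.036,0,0.02]]';  python3 -c "
from h import *
plan(-.05,0,.01,270)"
```

```text
clock: 7.12
eef_pos: [0.5471, -0.0767, 0.0096]
orientation: [-3.14, -0.003, 0.238]
force: [0.6, -2.0, -0.7]
finger_gap: 0.0202
clock 7.12 tcp gate [-88.5   0.3] z 0.0096 yawg 270.2 F [ 0.6 -2.  -0.7] gap 0.0202
turn [-0.09 -0.17  0.22] shift [ 0.0004 -0.0385 -0.0003]
```

```bash
python3 -m handwheel '[[0,0,0.2,0,-0.008,0,0.02],[0,0,0.2,0,-0.015,0,0.02],[0,0,0.2,0,-0.022,0,0.02],[0,0,0.2,0,-0.027,0,0.02]]';  python3 -c "
from h import *
plan(-.02,0,.01,270)
f=grab('top'); crop(f,240,120,190,140,4,'pics/t9.png')
g=grab('scene'); crop(g,220,130,160,110,5,'pics/s9.png')"
```

```text
clock: 7.45
eef_pos: [0.5404, -0.0492, 0.0096]
orientation: [-3.14, -0.003, 0.235]
force: [0.5, -0.7, -0.8]
finger_gap: 0.0202
clock 7.45 tcp gate [-60.2   0.4] z 0.0096 yawg 270.1 F [ 0.5 -0.7 -0.8] gap 0.0202
turn [-0.11 -0.16  0.07] shift [ 0.0004 -0.0402 -0.0003]
```

View pics/t9.png

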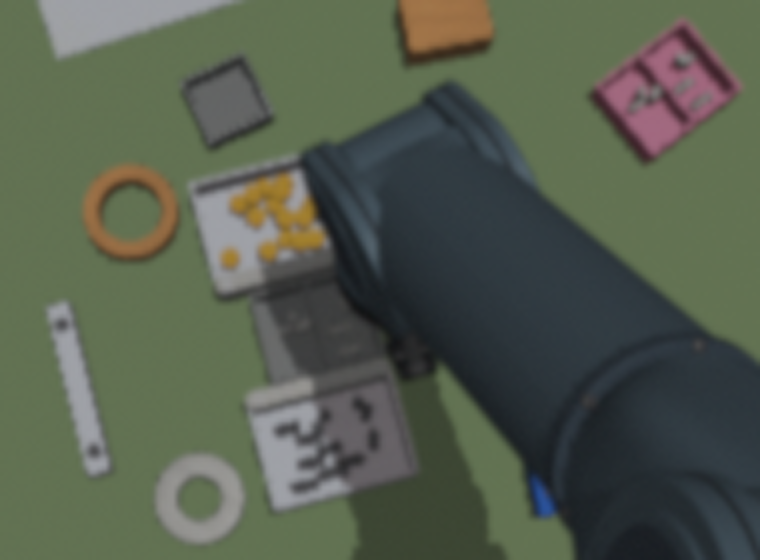

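View pics/s9.png

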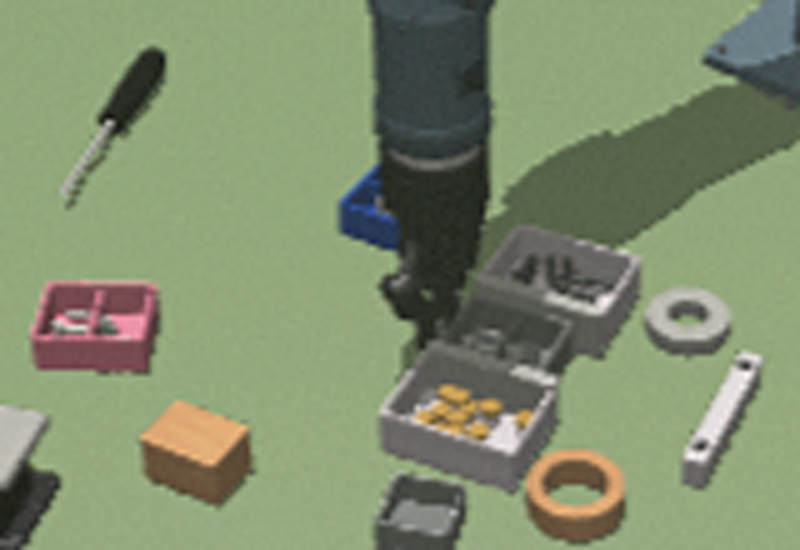

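```bash
python3 -c "
from h import *
g=grab('scene')
for u,v in ((400,312),(385,290),(415,320),(425,348)):
  for gx in (-.060,-.068,):
    E=np.array(g['extrinsics']); d=ray(g,220+u/5-.4,130+v/5-.4,0)-E[:3,3]
    t=(gx-w2g(E[:2,3])[0])/(d[:2]@e); p=E[:3,3]+t*d; print(u,v,gx,np.round(w2g(p)*1000),round(p[2]*1000))
"
```

```text
400 312 -0.06 [-60. -61.] 79
400 312 -0.068 [-68. -46.] 65
385 290 -0.06 [-60. -81.] 114
385 290 -0.068 [-68. -66.] 100
415 320 -0.06 [-60. -39.] 56
415 320 -0.068 [-68. -24.] 41
425 348 -0.06 [-60. -25.] 19
425 348 -0.068 [-68. -10.] 4
```

```bash
python3 -m handwheel '[[0,0,0.1,0,-0.007,-0.002,0.02],[0,0,0.1,0,-0.014,-0.002,0.02],[0,0,0.1,0,-0.021,-0.002,0.02],[0,0,0.1,0,-0.028,-0.002,0.02],[0,0,0.1,0,-0.035,-0.002,0.02]]';  python3 -c "
from h import *
plan(.02,0,.012,270)"
```

```text
clock: 8.02
eef_pos: [0.5326, -0.0151, 0.012]
orientation: [-3.14, -0.003, 0.234]
force: [-0.1, -2.4, 2.0]
finger_gap: 0.0202
clock 8.02 tcp gate [-25.2   0.1] z 0.012 yawg 270.0 F [-0.1 -2.4  2. ] gap 0.0202
turn [-0.09 -0.2  -0.02] shift [ 0.0001 -0.0452  0.    ]
```

```bash
python3 -m handwheel '[[0,0,0,0,-0.007,0,0.02],[0,0,0,0,-0.014,0,0.02],[0,0,0,0,-0.021,0,0.02],[0,0,0,0,-0.028,0,0.02],[0,0,0,0,-0.035,0,0.02]]';  python3 -m handwheel '[[0,0,0,0,-0.007,0,0.02],[0,0,0,0,-0.014,0,0.02],[0,0,0,0,-0.021,0,0.02],[0,0,0,0,-0.027,0,0.02],[0,0,0,0,-0.032,0,0.02]]'; python3 -c "
from h import *
plan(.06,0,.012,270)
f=grab('top'); crop(f,240,120,190,140,4,'pics/t10.png')
q=lambda u,v,z: np.round(w2g(ray(f,240+u/4-.375,120+v/4-.375,z))*1000,1)
g=grab('scene'); crop(g,220,130,160,110,5,'pics/s10.png')"
```

```text
clock: 8.43
eef_pos: [0.5242, 0.0197, 0.012]
orientation: [-3.14, -0.003, 0.234]
force: [0.9, -1.5, 0.8]
finger_gap: 0.02
clock: 8.85
eef_pos: [0.5165, 0.0517, 0.012]
orientation: [-3.14, -0.003, 0.234]
force: [-0.3, -1.4, -0.6]
finger_gap: 0.0201
clock 8.85 tcp gate [43.6  0.2] z 0.012 yawg 270.0 F [-0.3 -1.4 -0.6] gap 0.0201
turn [-0.11 -0.18  0.02] shift [ 0.0002 -0.0164  0.    ]
```

View pics/t10.png

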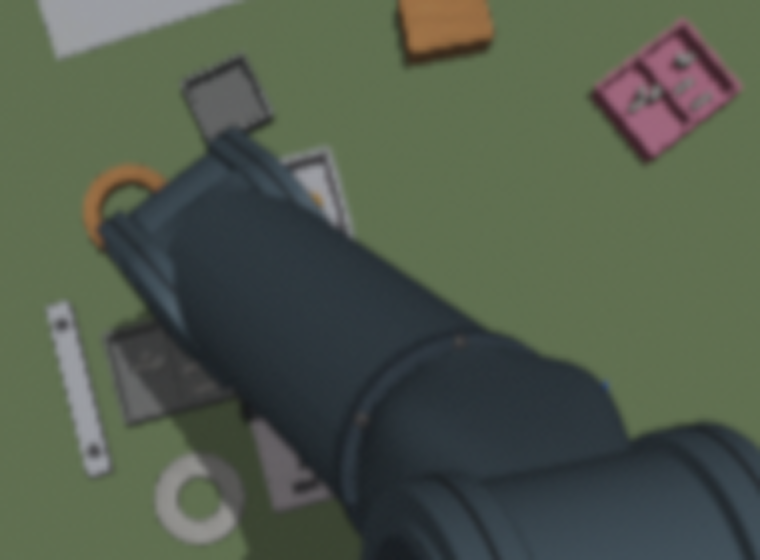

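View pics/s10.png

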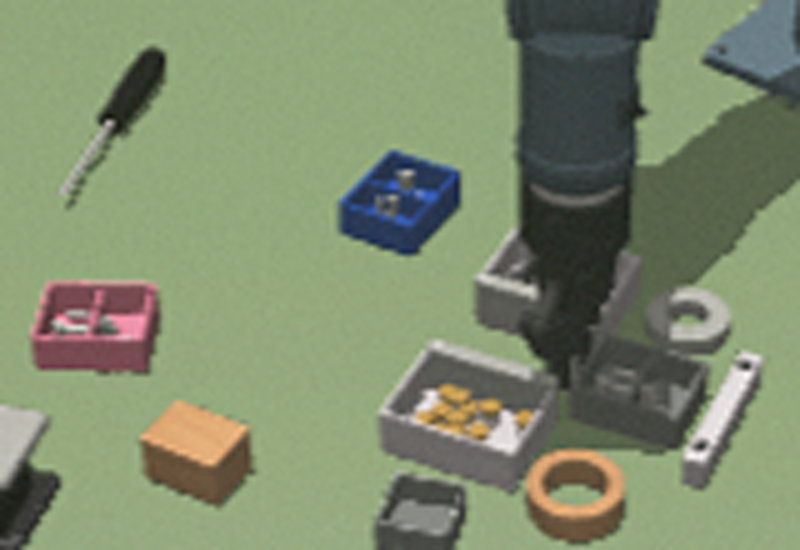

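```bash
python3 -m handwheel '[[0,0,0,0,-0.005,0,0.02],[0,0,0,0,-0.009,0,0.02],[0,0,0,0,-0.012,0,0.02],[0,0,0,0,-0.014,0,0.02]]'; python3 -m handwheel '[[0,0,0,0,-0.002,0,0.02],[0,0,0,0,-0.002,0,0.02]]'; python3 -c "
from h import *
plan(.06,0,.012,270)"
```

```text
clock: 9.28
eef_pos: [0.5129, 0.0665, 0.012]
orientation: [-3.139, -0.003, 0.236]
force: [-0.2, -1.7, -1.0]
finger_gap: 0.02
clock: 9.45
eef_pos: [0.5125, 0.0672, 0.012]
orientation: [-3.141, -0.002, 0.235]
force: [0.1, -4.4, 1.1]
finger_gap: 0.0202
clock 9.45 tcp gate [59.5  0.5] z 0.012 yawg 270.0 F [ 0.1 -4.4  1.1] gap 0.0202
turn [-0.06 -0.14  0.05] shift [ 0.0005 -0.0005  0.    ]
```

```bash
python3 -m handwheel '[[0,0,0,0,-0.002,0,0.02],[0,0,0,0,-0.002,0,0.02],[0,0,0,0,-0.002,0,0.02]]'; python3 -m handwheel '[[0,0,0,0,-0.002,0,0.02],[0,0,0,0,-0.002,0,0.02],[0,0,0,0,-0.002,0,0.02]]';python3 -c "
from h import *
plan(.06,0,.012,270)
g=grab('scene'); crop(g,300,150,120,80,6,'pics/s11.png')"
```

```text
clock: 9.7
eef_pos: [0.5125, 0.0672, 0.0121]
orientation: [3.14, -0.002, 0.233]
force: [1.8, -6.2, 0.4]
finger_gap: 0.0199
clock: 9.95
eef_pos: [0.5125, 0.0671, 0.0121]
orientation: [3.138, -0.002, 0.231]
force: [1.7, -5.7, 0.6]
finger_gap: 0.0199
clock 9.95 tcp gate [59.5  0.6] z 0.0121 yawg 269.9 F [ 1.7 -5.7  0.6] gap 0.0199
turn [ 0.21 -0.1  -0.14] shift [ 0.0006 -0.0005  0.0001]
```

View pics/s11.png

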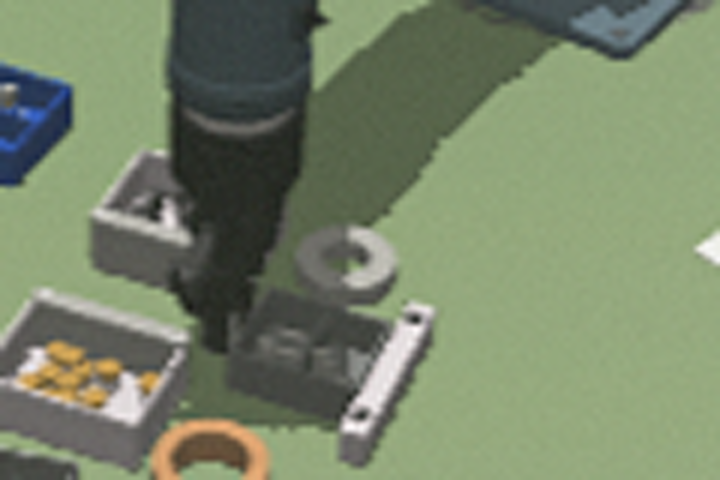

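The tray is flush against the bar, and the TCP stopped at the predicted gate x of 59.5 mm while the force rose. Backing off now.

```bash
python3 -m handwheel '[[0,0,0,0,0.008,0,0.02],[0,0,0,0,0.02,0,0.02],[0,0,0,0,0.03,0,0.02],[0,0,0,0,0.035,-0.01,0.02],[0,0,0,0,0.035,-0.04,0.02]]'; python3 -m handwheel '[[0,0,0,0,0.03,-0.04,0.02],[0,0,0,0,0.07,-0.07,0.02],[0,0,0,0,0.11,-0.1,0.02],[0,0,0,0,0.15,-0.1,0.02],[0,0,0,0,0.19,-0.1,0.02]]'; python3 -m handwheel '[[0,0,0,0,0.04,0,0.02],[0,0,0,0,0.08,0,0.02],[0,0,0,0,0.12,0,0.02],[0,0,0,0,0.12,0,0.02],[0,0,0,0,0.12,0,0.02]]'; python3 -c "
from h import *
f=grab('top'); crop(f,240,120,190,140,4,'pics/t12.png')
g=grab('scene'); crop(g,300,150,120,80,6,'pics/s12.png')"
```

```text
clock: 10.42
eef_pos: [0.518, 0.0307, 0.0501]
orientation: [3.138, 0.005, 0.229]
force: [-0.9, -0.6, -0.3]
finger_gap: 0.0198
clock: 10.83
eef_pos: [0.5592, -0.1385, 0.1531]
orientation: [3.137, -0.0, 0.23]
force: [1.4, -0.0, 0.4]
finger_gap: 0.0202
clock: 11.25
eef_pos: [0.5859, -0.2592, 0.1539]
orientation: [3.136, -0.0, 0.224]
force: [0.2, 1.0, -0.2]
finger_gap: 0.02
```

View pics/t12.png

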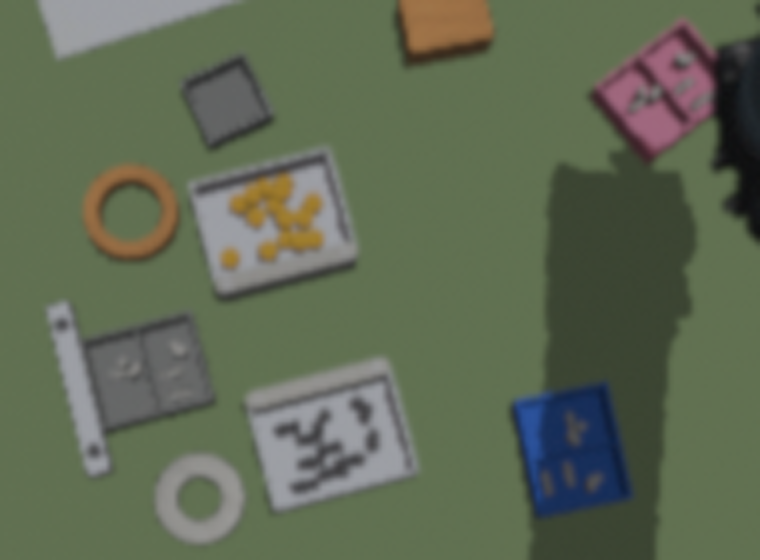

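View pics/s12.png

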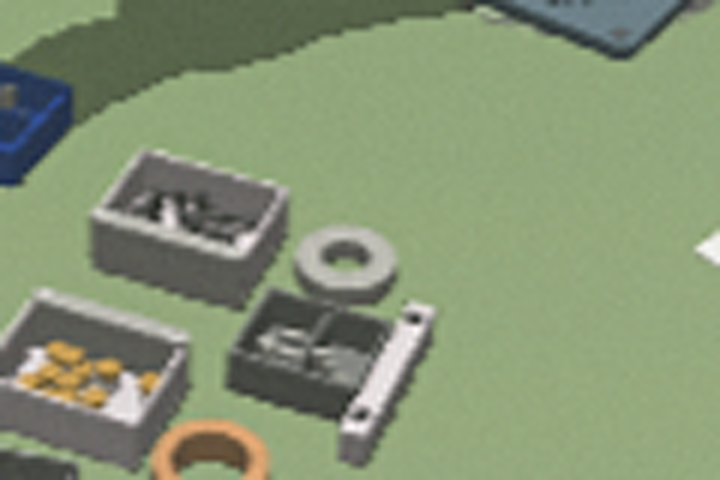

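```bash
python3 -c "
from h import *
f=grab('top')
q=lambda u,v,z: np.round(w2g(ray(f,240+u/4-.375,120+v/4-.375,z))*1000,1)
print(q(191,316,.03),q(214,402,.03),q(88,343,.03),q(108,430,0))
print(robot.sense()['qd'].round(3)); print(robot.job_done())"
```

```text
[ 71.6 -24.1] [71.3 37. ] [143.8 -24.3] [147.6  33. ]
[-0.014 -0.003 -0.002  0.006  0.002 -0.001  0.   ]
the job is handed in; nothing more can be done
None
```

The tray is through the gap and standing squarely against the stop bar, and I handed the job in at about 11 s of the 54 s allowed; no verdict was reported.

**What I did:** I pushed the tray sideways from outside with two flat fingers, which squared it up and centred it in front of the gap. I then pushed its rear face straight through the gap until it met the bar. After that I backed the fingers out and raised them clear before handing in.

**Last checks:**
- **Against the bar:** the arm stopped where the tray sizes predict for contact. Contact force on the fingers rose only to about 6 N.
- **Position:** the last top picture puts the tray's rear edge at gate x of about 71 mm, so its centre is near 111 mm (target 110). It is square to well within 1°.
- **Centre line:** the edges read by eye put it about 4 to 6 mm off, while the gap and the finger track suggest 1 to 2 mm. The two disagree slightly, but both are well inside the 20 mm allowed.
- **Other objects:** in the last pictures the bearing, tape, square tray and carton show no movement. The cans and screwdriver were out of view in those pictures. I never worked near the cans, and the screwdriver hadn't moved in the last view that included it.

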